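Gauge and sort turned fittings by go/no-go

TASK

Check the two turned fittings against the go/no-go gauge on the black plate, one at a time: carry each upright, push its neck in from the green end until it stops or has gone well into the red section, and stand it in its tray before touching the other. A neck that stops at the green mouth is oversize (yellow tray), one that passes the green but stops at the red is good (green tray), and one that goes into the red is undersize (red tray). Leave both standing upright in their trays, knock nothing over, and do not disturb the pressure dial, the steel weight, the blue can or the hand-held meter.

Things in the scene. Friction and masses are not known exactly. Their poses are not given: they have to be found in the camera images.
- fitting_1: turned aluminium fitting standing upright, 80 mm high, round about z; origin at the centre of its underside, z up. From below: foot 40 mm dia., 22 mm high; neck (22 to 46 mm up) of 14 or 21 mm dia. (one of each; which is not told); head (46 to 80 mm up) 36 mm dia., teal disc on top, gripped from above. 0.13 to 0.25 kg
- fitting_2: turned aluminium fitting standing upright, 80 mm high, round about z; origin at the centre of its underside, z up. From below: foot 40 mm dia., 22 mm high; neck (22 to 46 mm up) of 14 or 21 mm dia. (one of each; which is not told); head (46 to 80 mm up) 36 mm dia., teal disc on top, gripped from above. 0.13 to 0.25 kg
- gauge_a: go/no-go gauge, fixed; two alike but for their openings. Origin at the centre of its underside; necks are pushed in along its +x; z up. A slot along x at y = 0, open at both ends and on top, between jaws that stand 38 to 50 mm above the origin, out to y = +-49 mm. Green go part: x = -45 mm (mouth, square corners) to -10; red no-go part, 7 mm narrower: x = -10 to +25, then open
- gauge_b: go/no-go gauge like gauge_a, same frame; one has a go opening of 17.5 mm, the other 24.5 mm (which is not told). A neck that passes has 1.75 mm or more each side. Below the jaws is room for the foot: base plate 4 mm thick, side walls at y = +-41 mm; push the fitting in upright, its underside about 10 mm above the gauge's origin, and draw it back out past the mouth before lifting
- station: fixed black steel plate 150 x 150 x 6 mm; the gauge standing on it (origin within 20 mm of its centre) is the one to use, the other is a spare on a wooden board. A neck stopped at the green mouth has its axis at x = -50 to -53 mm in the gauge's frame, one stopped at the red part at -14 to -17 mm; an undersize one should reach +5 to +20 mm. A push of 5 N is enough. Origin: centre of underside
- tray_green: fixed green plastic tray for good fittings, 80 mm (x) by 140 mm (y), 22 mm high, walls and floor 4 mm; origin at the centre of its underside, z up. Room for two fittings side by side along y
- tray_yellow: fixed yellow plastic tray for oversize fittings, 80 mm (x) by 140 mm (y), 22 mm high, walls and floor 4 mm; origin at the centre of its underside, z up. Room for two fittings side by side along y
- tray_red: fixed red plastic tray for undersize fittings, 80 mm (x) by 140 mm (y), 22 mm high, walls and floor 4 mm; origin at the centre of its underside, z up. Room for two fittings side by side along y
- dial: bystander: black round pressure dial, 72 mm across and 30 mm thick, upright on a brass stem and a round steel foot of 56 mm; 122 mm high; its face looks to its -x; origin at the centre of its underside, z up
- can: bystander: blue can 48 mm across, 100 mm high; origin at the centre of its underside, z up
- weight: bystander: round steel weight 64 mm across, 30 mm high, with a knob, 54 mm high in all; origin at the centre of its underside, z up
- meter: bystander: black hand-held meter lying flat, 70 mm (x) by 115 mm (y), 33 mm high; origin at the centre of its underside, z up
There are look-alikes about, which are no part of the job. There is more than one size of the station; the job needs the largest.

How it is judged:
By the outcome, as a careful person would: the job done as asked, in the order asked, and still so for the second after the job is handed in, with the robot touching nothing.
It also fails if it takes over 72 s, if anything falls off the work surface, if the arm or the gripper's body presses on something with over 40 N, if the wrist force passes 120 N, or if a joint passes its speed limit or range.

ROBOT

A 6-joint arm with a two-finger parallel gripper is mounted at the origin on the work surface. World frame = base frame: x ahead of the robot, y to its left, z up, the work surface at z = 0. Lengths are in m, angles in rad, forces in N, time in s.
With the tool pointing down it reaches from about 0.325 to 0.9 m from the base axis. Payload 6.1 kg.
Tool frame: the origin (TCP) lies midway between the tips of the shut fingers; the grasp point (between the pads) lies 19 mm behind it; z points along the fingers, y is the line along which they close (so a half turn about z gives the same grasp; the last joint's range is limited). The gripper opens to 87 mm and grips with 3 to 60 N. Pads are 19 mm wide; open, the fingers measure 117 mm over their backs; the gripper's body (75 mm by 190 mm) begins 51 mm behind the grasp point.
Start: joints at [1.083, 0.22, 1.526, -0, 1.395, -0.126], TCP at [0.221, 0.585, 0.195] pointing down, gripper open.
Joint ranges: [-2.98, 2.98], [-0.91, 2.08], [0.09, 2.57], [-1.24, 4.39], [0.2, 2.65], [-2.68, 2.68]. Speed limits (rad/s): [2.57, 2.57, 3.01, 3.14, 3.14, 3.14].

INTERFACE

Orientations are given as a rotation vector (axis times angle).
In Python, from station import manip gives the robot as it stands.
- The arm moves only by the tool move_arm, never from a script. Its argument "commands" is a list of rows, each a list of 3 entries, a list of its own where there are three numbers: the shift along the tool's x, y, z in mm, then the turn, a rotation vector about the tool's x, y, z in rad, then the opening, from 0 (shut) to 1 (fully open). In form: [[[tx, ty, tz], [ax, ay, az], gripper], ...]. A call has 1 to 8 rows; each row shifts and turns the commanded pose from where the row before left it, along the tool's axes as they then stand; what a row does not reach is not made up. A row lasts 1/8 s, in which the tool goes at most 62.5 mm and 10.7 degrees, less where a joint would pass 70% of its speed; a pose out of reach is approached as far as the arm can. A call with a gripper value outside its range is refused whole. The fingers move at their own pace and stop on an object; "force" is the grip in N (left out, the last holds). Time passes only in rows, so rows that do not move let the fingers close. It gives the time, the measured TCP pose, the force, the opening and the grip force at its end, in the units of the state.
- manip.get_obs(): the state, without advancing time (a new reading comes with each control period).
- manip.read_camera(name): name is "scene" or "top"; returns (picture, depth): 384x512x3 uint8, blue, green, red; 384x512 float32, m along the optical axis (not along the pixel's ray), 0 where there is no reading.
- manip.camera_info(name): a dict with "intrinsics" (3x3 intrinsics, pixels), "rvec" (rotation vector, rad) and "tvec" (3), from world to camera coordinates, as OpenCV has them. Camera axes: x right, y down, z forward; pixel columns grow to the right and rows downward; lengths in m; the calibration is good to about 2 mm. A picture is of the moment at which its call begins. camera_info takes no time and is no camera call.
- manip.job_done(): hands the job in; it is judged then, once.
Trained networks look in the newest picture that a camera, given by its name, has taken for a name from the list of things; names that differ only in an ending like _2 or _b are one class to them, and where a whole thing is asked for, a point or a joint stands for the part that bears it (a point fixed in the world has none). Each returns a list of dicts, best first, with "p" (0 to 1); they miss things now and then, are a little off and sometimes report something else, mostly with a low value. They report only what shows in the picture. A call takes as long as a camera call. They do not tell look-alikes from the thing itself.
- manip.trace(camera, name): "mask" (384x512 bool, what is visible of it) and "box" ([left, top, right, bottom] in pixels, round what is visible of it).
The state is a dict: "time": time; "q": joint angles; "joint_vel": joint speeds; "effort": joint torques, N m; "eef_pos": TCP position; "orientation": TCP orientation; "force": force on the tool from outside, world axes, zero at the start; "wrist_torque": the same for the moment, N m; "width": finger opening in m; "grip_force": force on a finger pad.
Only numpy, scipy, OpenCV 4.12 (cv2) and the standard library are available. Lean on these libraries where they do the work, as an engineer would, in place of code of your own. Each camera call takes 0.05 s, during which the arm holds its last target. There are 200 camera calls.

## Working session

There is one attempt and no reset: what is moved stays moved. The work goes in short steps, Python scripts to look and compute and a tool call to move; the robot and the scene stay as the last step left them, time stands still between calls to the robot, and variables do not carry over. Pictures are saved under pics/ and viewed, at most 10 in all, crops included, and the job is handed in when it is done.

Besides the shell and the picture viewer there is one more tool, called after "Call:" in YAML: its name, and indented under it one key for each argument. move_arm: Moves the arm, as the interface text tells. Its arguments: {"type":"object","properties":{"commands":{"type":"array"},"force":{"type":"number"}},"required":["commands"]}

```bash
mkdir -p pics; cat > h.py <<'E'
import numpy as np, cv2
from station import manip
def cam(n):
    i=manip.camera_info(n); K=np.array(i["intrinsics"]); R=cv2.Rodrigues(np.array(i["rvec"],float))[0]; return K,R,np.array(i["tvec"],float).ravel()
def cloud(n,d):
    K,R,t=cam(n); v,u=np.mgrid[:d.shape[0],:d.shape[1]]
    p=np.stack([(u-K[0,2])/K[0,0]*d,(v-K[1,2])/K[1,1]*d,d],-1)
    w=(p-t)@R; w[d==0]=np.nan; return w
E
python3 - <<'E'
from h import *
for n in("top","scene"):
    im,d=manip.read_camera(n); cv2.imwrite(f"pics/{n}0.png",cv2.resize(im,(800,600))); np.savez(f"{n}0.npz",im=im,d=d)
    w=cloud(n,d)
    print(n,cam(n)[0][0,0],-cam(n)[1].T@cam(n)[2])
    for o in("fitting_1","gauge_a","station","tray_green","tray_yellow","tray_red","dial","can","weight","meter"):
        for r in manip.trace(n,o):
            m=r["mask"]; P=w[m]; P=P[~np.isnan(P[:,0])]
            if len(P)==0: continue
            zt=np.percentile(P[:,2],95); T=P[P[:,2]>zt-.008]
            print(o,round(r["p"],2),np.array(r["box"]).astype(int),"med",np.median(P,0).round(3),"topz",zt.round(3),"topc",((T.max(0)+T.min(0))/2).round(3),"ext",(T.max(0)-T.min(0)).round(3)[:2])
o=manip.get_obs();print(o["time"],o["orientation"],o["force"])
E
```

```text
top 382.25708535406795 [ 0.4351287  -0.02003264  1.16930551]
fitting_1 0.74 [164 174 184 190] med [0.528 0.224 0.078] topz 0.084 topc [0.53  0.23  0.081] ext [0.032 0.035]
fitting_1 0.58 [129 148 145 163] med [0.61  0.332 0.077] topz 0.083 topc [0.611 0.34  0.08 ] ext [0.03  0.036]
gauge_a 0.83 [233 138 275 176] med [ 0.598 -0.015  0.054] topz 0.059 topc [ 0.592 -0.015  0.057] ext [0.093 0.111]
gauge_a 0.8 [176 119 215 155] med [0.669 0.174 0.053] topz 0.059 topc [0.664 0.171 0.057] ext [0.084 0.104]
gauge_a 0.73 [163 173 182 189] med [0.528 0.224 0.078] topz 0.084 topc [0.531 0.23  0.081] ext [0.035 0.035]
station 0.97 [229 130 282 186] med [ 0.595 -0.01   0.006] topz 0.01 topc [ 0.604 -0.011  0.008] ext [0.166 0.156]
station 0.72 [333 251 376 293] med [ 0.255 -0.3    0.005] topz 0.009 topc [ 0.255 -0.3    0.006] ext [0.138 0.132]
station 0.56 [240  75 281 116] med [ 0.804 -0.024  0.005] topz 0.008 topc [ 0.802 -0.025  0.006] ext [0.129 0.13 ]
tray_green 0.82 [291 193 344 223] med [ 0.449 -0.196  0.005] topz 0.023 topc [ 0.449 -0.194  0.021] ext [0.08  0.143]
tray_green 0.52 [234 13
[... 1895 characters left out ...]
4  0.005] topz 0.021 topc [ 0.574 -0.203  0.02 ] ext [0.1   0.146]
tray_red 0.83 [100 194 155 219] med [ 0.514 -0.415  0.005] topz 0.021 topc [ 0.517 -0.411  0.019] ext [0.088 0.145]
dial 0.64 [376 173 401 211] med [0.502 0.369 0.08 ] topz 0.12 topc [0.497 0.372 0.119] ext [0.038 0.05 ]
can 0.91 [294 162 312 195] med [0.442 0.123 0.071] topz 0.1 topc [0.425 0.125 0.098] ext [0.044 0.044]
weight 0.85 [336 177 361 199] med [0.454 0.267 0.03 ] topz 0.054 topc [0.476 0.253 0.065] ext [0.096 0.061]
meter 0.58 [241 170 278 194] med [ 0.421 -0.017  0.028] topz 0.033 topc [ 0.409 -0.016  0.031] ext [0.083 0.117]
1.1 [5.65234796e-01 3.09032455e+00 1.16908285e-06] [-0.11710073 -0.25434957  0.50436088]
```

View pics/top0.png

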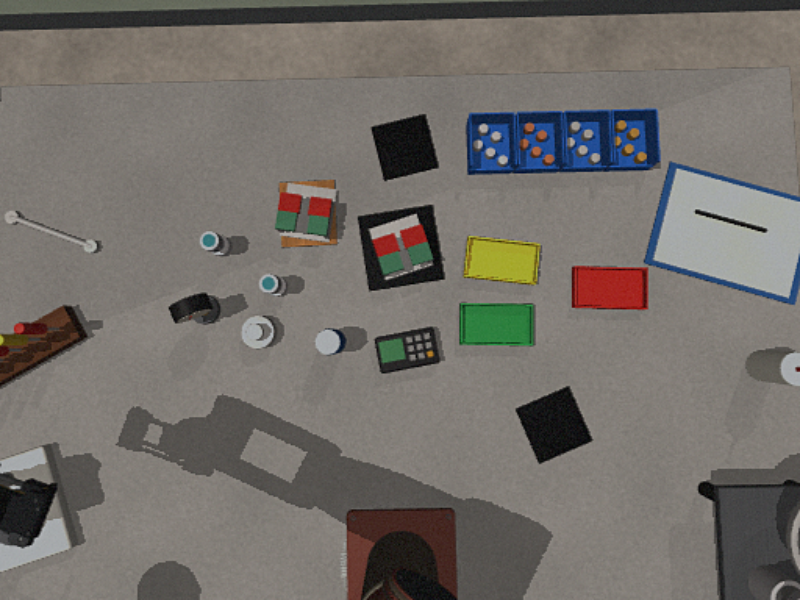

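View pics/scene0.png

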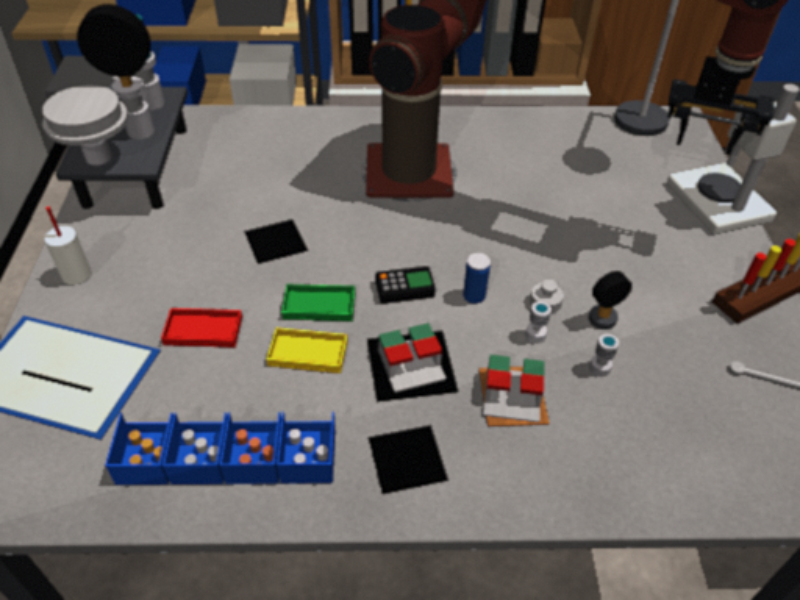

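Top picture (800×600 view): the teal-topped fittings stand at (211,240) and (270,284). The gauge on the largest black plate is at (402,246), with its green end towards the robot. The spare gauge on wood is at (307,212). The empty, smaller plates are at (405,147) and (553,424). The trays are at (502,260) yellow, (497,325) green and (610,288) red. The scene picture agrees.

Possible confusions:
- **Gauge:** (402,246) on the black plate or (307,212) on wood. I choose (402,246).
- **Station:** (402,246), (405,147) or (553,424). I choose the 150 mm plate at (402,246).
- **Fittings:** the two teal discs only.

Next I measure these accurately and check the choice in one crop.

```bash
cat >> h.py <<'E'
def onplane(n,uv,z):
    K,R,t=cam(n); uv=np.atleast_2d(np.array(uv,float)); r=np.c_[(uv[:,0]-K[0,2])/K[0,0],(uv[:,1]-K[1,2])/K[1,1],np.ones(len(uv))]@R
    c=-R.T@t; return (c+r*((z-c[2])/r[:,2])[:,None])[:,:2]
def blobs(n,im,hlo,hhi,z,lo,hi,smin=90,vmin=40):
    h=cv2.cvtColor(im,cv2.COLOR_BGR2HSV); m=((h[...,0]>=hlo)&(h[...,0]<=hhi)&(h[...,1]>=smin)&(h[...,2]>=vmin)).astype(np.uint8)
    if hlo==0: m|=((h[...,0]>=170)&(h[...,1]>=smin)&(h[...,2]>=vmin)).astype(np.uint8)
    N,L,S,C=cv2.connectedComponentsWithStats(m); out=[]
    for i in range(1,N):
        if S[i,4]<lo or S[i,4]>hi: continue
        v,u=np.where(L==i); P=onplane(n,np.c_[u,v],z); out.append((C[i].round(1),S[i,4],P.mean(0).round(4),cv2.minAreaRect((P*1000).astype(np.float32))))
    return out
E
python3 - <<'E'
from h import *
for n in("top","scene"):
    im=np.load(n+"0.npz")["im"]
    print(n)
    for nm,a,b,z in(("teal",82,100,.080),("green",50,80,.056),("red",0,8,.056)):
        for o in blobs(n,im,a,b,z,15,700,70):
            if .35<o[2][0]<.75 and -.5<o[2][1]<.45: print(nm,o[0],o[1],o[2],np.round(o[3][0]),np.round(o[3][1],1),round(o[3][2],1))
im=np.load("top0.npz")["im"]
cv2.imwrite("pics/crop0.png",cv2.resize(im[110:240,100:300],None,fx=4,fy=4,interpolation=cv2.INTER_CUBIC))
E
```

```text
top
teal [133.2 153.4] 53 [0.613  0.3416] [613. 341.] [20.6 20.3] 0.3
teal [171.3 180.8] 50 [0.5313 0.2317] [532. 231.] [20.1 20.2] 89.8
green [182.6 141. ] 148 [0.6509 0.2035] [651. 204.] [36.6 35. ] 80.6
green [203.1 143.9] 150 [0.6408 0.1428] [641. 143.] [37.6 34.8] 81.4
green [268.7 161.8] 164 [ 0.5837 -0.0493] [584. -49.] [33.6 40.9] 17.4
green [249.5 168.1] 162 [0.5662 0.0072] [566.   7.] [33.6 39.9] 17.4
green [250.5 223.9] 217 [0.4034 0.0073] [404.   7.] [40.2 44.9] 10.2
red [185.1 129.2] 170 [0.6861 0.196 ] [686. 196.] [42.1 36. ] 80.3
red [204.2 131.9] 168 [0.6767 0.1394] [677. 139.] [42.2 35.1] 83.0
red [264.2 150.5] 187 [ 0.6175 -0.0369] [617. -37.] [35.6 44.7] 17.0
red [246.5 156.2] 189 [0.6017 0.0155] [601.  16.] [35.6 47.4] 17.4
scene
teal [346.2 196.9] 29 [0.5348 0.2337] [535. 233.] [18.2 16. ] 89.7
teal [389.5 218. ] 32 [0.6164 0.3438] [616. 344.] [19.8 14.8] 89.7
green [267.7 178.3] 156 [0.4327 0.0091] [433.   9.] [44.7 47.2] 9.7
green [268.9 212. ] 112 [0.5712 0.0076] [571.   7.] [29.9 42.5] 17.8
green [250.1 216.5] 120 [ 0.5879 -0.0471] [587. -46.] [30.5 45.4] 17.8
green [319.2 231.8] 110 [0.6454 0.1454] [645. 145.] [33.5 31.5] 83.3
green [341.1 234.4] 113 [0.6551 0.2055] [655. 205.] [33.4 31.1] 81.5
red [273.2 222. ] 208 [0.6091 0.0184] [609.  19.] [44.2 49.9] 15.9
red [254.8 226.4] 209 [ 0.6249 -0.0342] [625. -34.] [44.2 49.2] 17.3
red [319. 243.] 206 [0.6847 0.1406] [684. 141.] [44.1 44.2] 81.6
red [340.4 245.5] 203 [0.6938 0.1982] [694. 198.] [41.  45.4] 81.4
```

View pics/crop0.png

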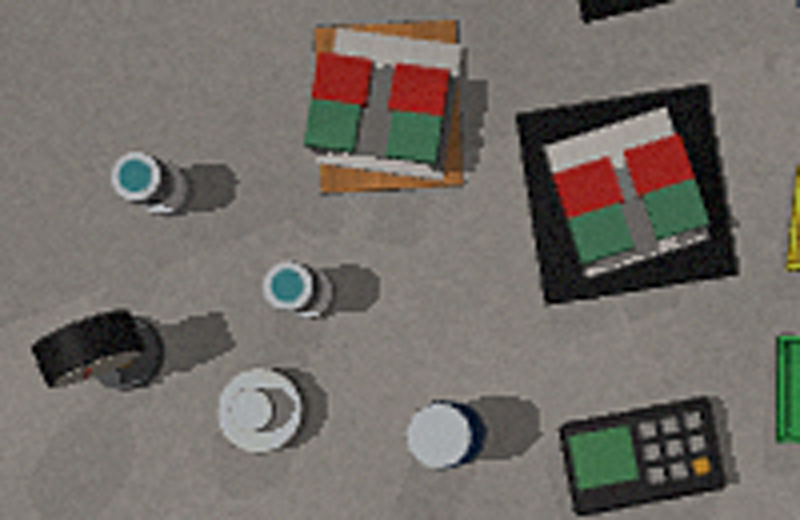

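The crop shows the gauge on the largest black plate at crop pixel (630,190), mouth towards the robot, yaw about 17°. The fittings are at (137,178) and (288,287). The jaw widths suggest the 17.5 mm opening. I'll start with the nearer fitting, at about (0.533, 0.233), with the fingers closing along the gauge's axis.

Call:
move_arm:
  commands:
    - [[0,0,0],[0,0,0.182],1]
    - [[0,0,0],[0,0,0.182],1]
    - [[0,0,0],[0,0,0.182],1]
    - [[0,0,0],[0,0,0.182],1]
    - [[0,0,0],[0,0,0.182],1]
    - [[-40,18,0],[0,0,0],1]
    - [[-40,18,0],[0,0,0],1]
    - [[-40,18,0],[0,0,0],1]
  force: 30

```text
time: 2.1
eef_pos: [0.3088, 0.4848, 0.1954]
orientation: [1.865, 2.528, 0.0]
force: [-0.1, 0.0, -0.4]
width: 0.0869
grip_force: 0.0
```

Call:
move_arm:
  commands:
    - [[-40,18,0],[0,0,0],1]
    - [[-40,18,0],[0,0,0],1]
    - [[-40,18,0],[0,0,0],1]
    - [[-40,18,0],[0,0,0],1]
    - [[-40,18,0],[0,0,0],1]
    - [[-40,18,0],[0,0,0],1]
    - [[-20,9,0],[0,0,0],1]
    - [[0,0,0],[0,0,0],1]

```text
time: 3.1
eef_pos: [0.4972, 0.271, 0.1953]
orientation: [-1.869, -2.525, 0.0]
force: [-0.2, 0.2, 0.7]
width: 0.0867
grip_force: 0.0
```

```bash
cat >> h.py <<'E'
def to(x,y,z,yaw=None):
    o=manip.get_obs(); R=cv2.Rodrigues(np.array(o["orientation"],float))[0]; p=np.array(o["eef_pos"])
    print("t",round(o["time"],2),"p",p.round(4),"yaw",np.degrees(np.arctan2(R[1,1],R[0,1])).round(2),"tilt",R[:,2].round(3),"shift mm",(R.T@(np.array([x,y,z])-p)*1000).round(1),"w",round(o["width"],4),"F",np.round(o["force"],1))
E
python3 - <<'E'
from h import *
to(.533,.233,.051)
E
```

```text
t 3.1 p [0.4972 0.271  0.1953] yaw 17.0 tilt [-0.  0. -1.] shift mm [-46.8  23.2 144.3] w 0.0867 F [-0.2  0.2  0.7]
```

Call:
move_arm:
  commands:
    - [[-24,12,0],[0,0,0],1]
    - [[-23,11,0],[0,0,0],1]
    - [[0,0,30],[0,0,0],1]
    - [[0,0,30],[0,0,0],1]
    - [[0,0,25],[0,0,0],1]
    - [[0,0,10],[0,0,0],1]
    - [[0,0,0],[0,0,0],1]

```text
time: 3.98
eef_pos: [0.5316, 0.2344, 0.1]
orientation: [-1.864, -2.528, 0.001]
force: [0.3, -0.3, -0.1]
width: 0.0868
grip_force: 0.0
```

```bash
cat >> h.py <<'E'
def teal(z,lim=(.3,.8,-.5,.5)):
    for n in("top","scene"):
        im,d=manip.read_camera(n)
        for o in blobs(n,im,82,100,z,8,400,70):
            if lim[0]<o[2][0]<lim[1] and lim[2]<o[2][1]<lim[3]: print(n,o[0],o[1],o[2])
        globals()["im_"+n]=im
E
python3 - <<'E'
from h import *
teal(.08)
to(.533,.233,.051)
import h
s=h.im_scene[150:250,300:430]; cv2.imwrite("pics/c1.png",cv2.resize(s,None,fx=5,fy=5))
E
```

```text
top [169.7 181.1] 15 [0.5306 0.2361]
top [174.1 180. ] 10 [0.5336 0.2236]
scene [346.2 196.9] 29 [0.5348 0.2337]
scene [389.5 218. ] 32 [0.6164 0.3438]
t 4.08 p [0.533  0.2343 0.1016] yaw 17.16 tilt [ 0.002  0.001 -1.   ] shift mm [-1.3 -0.5 50.6] w 0.0869 F [-0.6 -0.3  0.5]
```

View pics/c1.png

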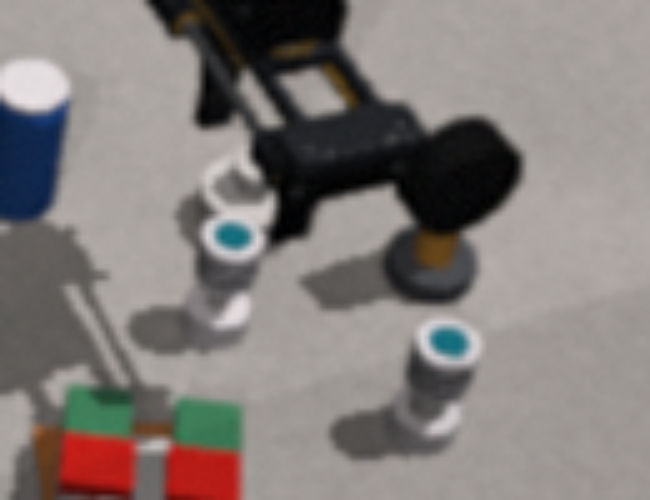

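The scene crop shows the open gripper behind the near fitting (teal disc at (233,235)). I'll check by projecting the finger tips into the image.

```bash
python3 - <<'E'
from h import *
import h
o=manip.get_obs(); R=cv2.Rodrigues(np.array(o["orientation"],float))[0]; p=np.array(o["eef_pos"])
ims={n:manip.read_camera(n)[0] for n in("top","scene")}
out=[]
for n,(a,b,c,d) in dict(top=(120,240,100,230),scene=(140,260,290,420)).items():
    i=manip.camera_info(n); im=cv2.resize(ims[n][a:b,c:d],None,fx=3,fy=4.0) if 0 else cv2.resize(ims[n][a:b,c:d],None,fx=3,fy=3)
    for q,col in((p,(0,0,255)),(p+R@[0,.0435,0],(0,255,0)),(p-R@[0,.0435,0],(0,255,0)),(p-R@[0,0,.07],(255,0,255))):
        uv=cv2.projectPoints(q[None],np.array(i["rvec"],float),np.array(i["tvec"],float),np.array(i["intrinsics"]),None)[0].ravel()
        cv2.circle(im,(int((uv[0]-c+.5)*3),int((uv[1]-a+.5)*3)),3,col,-1)
    out.append(im)
cv2.imwrite("pics/c2.png",np.hstack(out))
E
```

```text
(no output)
```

View pics/c2.png

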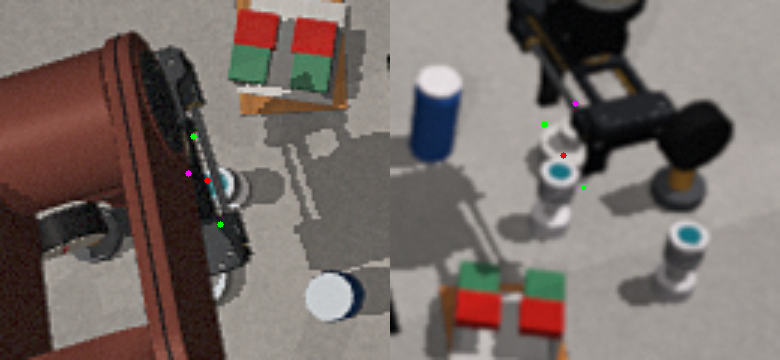

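The tips sit slightly above the projected points, as expected of open linkage fingers. A quick check with depth follows.

```bash
python3 - <<'E'
from h import *
im,d=manip.read_camera("scene"); w=cloud("scene",d)
o=manip.get_obs(); R=cv2.Rodrigues(np.array(o["orientation"],float))[0]; p=np.array(o["eef_pos"])
q=(w-p)@R*1000  # tool coords
m=(np.abs(q[...,0])<60)&(np.abs(q[...,1])<75)&(q[...,2]<15)&(q[...,2]>-110)&(im.max(2)<70)
P=q[m]
for s in(-1,1):
    S=P[P[:,1]*s>0]
    for a in range(-60,16,10):
        T=S[(S[:,2]>=a)&(S[:,2]<a+10)]
        if len(T)>3: print(s,a,len(T),"x",T[:,0].min().round(),np.median(T[:,0]).round(1),T[:,0].max().round(),"y",T[:,1].min().round(),T[:,1].max().round())
E
```

```text
-1 -60 13 x -9.0 -6.8 1.0 y -52.0 -41.0
-1 -50 17 x -8.0 -1.2 8.0 y -51.0 -39.0
-1 -40 21 x -10.0 -4.3 10.0 y -53.0 -39.0
1 -60 9 x -9.0 0.4 8.0 y 54.0 56.0
1 -50 16 x -11.0 -1.9 9.0 y 50.0 55.0
1 -40 19 x -9.0 -1.6 10.0 y 48.0 55.0
1 -30 6 x -9.0 -4.4 4.0 y 49.0 52.0
```

Call:
move_arm:
  commands:
    - [[-1,0,20],[0,0,0],1]
    - [[0,0,20],[0,0,0],1]
    - [[0,0,15],[0,0,0],1]
    - [[0,0,0],[0,0,0],1]
    - [[0,0,0],[0,0,0],0.3]
    - [[0,0,0],[0,0,0],0.2]
    - [[0,0,0],[0,0,0],0.2]
    - [[0,0,0],[0,0,0],0.2]
  force: 30

```text
time: 5.22
eef_pos: [0.533, 0.2328, 0.0458]
orientation: [1.865, 2.527, 0.001]
force: [0.3, -0.2, -0.2]
width: 0.0552
grip_force: 0.0
```

Call:
move_arm:
  commands:
    - [[0,0,0],[0,0,0],0.2]
    - [[0,0,0],[0,0,0],0.2]
    - [[0,0,0],[0,0,0],0.2]

```text
time: 5.6
eef_pos: [0.5327, 0.2327, 0.0454]
orientation: [1.866, 2.528, -0.0]
force: [-0.2, -0.1, 0.8]
width: 0.0345
grip_force: 30.0
```

Call:
move_arm:
  commands:
    - [[0,0,-10],[0,0,0],0.2]
    - [[0,0,-25],[0,0,0],0.2]
    - [[0,0,-35],[0,0,0],0.2]
    - [[0,0,-25],[0,0,0],0.2]
    - [[-15,-5,0],[0,0,0],0.2]
    - [[-30,-10,0],[0,0,0],0.2]
    - [[-35,-13,0],[0,0,0],0.2]
    - [[-35,-13,0],[0,0,0],0.2]

```text
time: 6.6
eef_pos: [0.5259, 0.1086, 0.1385]
orientation: [-1.865, -2.526, 0.003]
force: [0.9, -0.2, -2.0]
width: 0.0351
grip_force: 30.0
```

Call:
move_arm:
  commands:
    - [[-35,-13,0],[0,0,0],0.2]
    - [[-35,-13,0],[0,0,0],0.2]
    - [[-35,-13,0],[0,0,0],0.2]
    - [[-25,-7,0],[0,0,0],0.2]
    - [[-10,-3,0],[0,0,0],0.2]
    - [[0,0,0],[0,0,0],0.2]
    - [[0,0,0],[0,0,0],0.2]

```text
time: 7.48
eef_pos: [0.5215, -0.0368, 0.1399]
orientation: [-1.865, -2.527, -0.0]
force: [0.3, -0.1, -1.9]
width: 0.0349
grip_force: 30.0
```

```bash
python3 - <<'E'
from h import *
import h
o=manip.get_obs(); z=o["eef_pos"][2]+.0346
to(.522,-.0374,.0615)
teal(z,(.4,.65,-.15,.1))
for n in("top","scene"):
    for nm,a,b in(("green",50,80),("red",0,8)):
        for q in blobs(n,getattr(h,"im_"+n),a,b,.056,40,400,70):
            if .55<q[2][0]<.65 and abs(q[2][1])<.07: print(n,nm,q[0],q[1],q[2],np.round(q[3][1],1),round(q[3][2],1))
im,d=manip.read_camera("scene"); cv2.imwrite("pics/c3.png",cv2.resize(im[130:280,200:360],None,fx=4,fy=4))
E
```

```text
t 7.47 p [ 0.5215 -0.0368  0.1399] yaw 17.16 tilt [-0.001  0.001 -1.   ] shift mm [-0.8  0.3 78.4] w 0.0349 F [ 0.3 -0.1 -1.9]
scene green [268.9 212. ] 113 [0.571  0.0076] [30.  42.4] 18.0
scene green [250.  216.4] 122 [ 0.5876 -0.0474] [32.3 45.1] 17.8
scene red [273.2 222.1] 207 [0.6092 0.0185] [44.  49.8] 16.4
scene red [254.7 226.4] 211 [ 0.6247 -0.0344] [44.8 49.1] 16.9
```

View pics/c3.png

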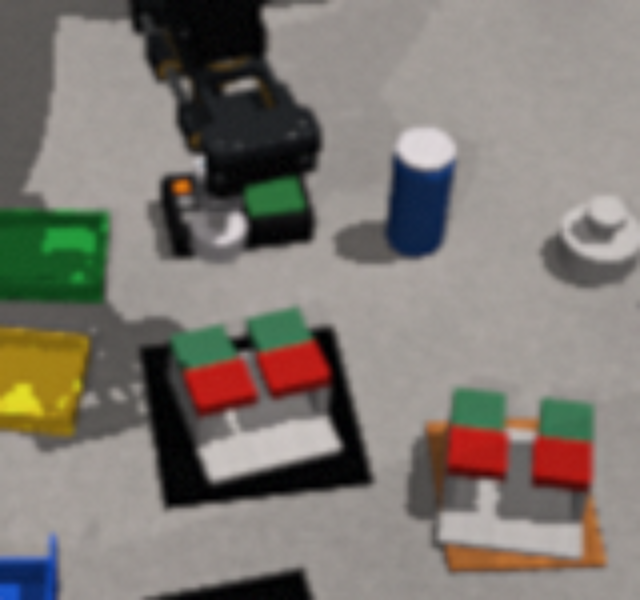

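The scene crop shows the fitting held upright at (218,225), behind the gauge mouth, with the gauge at (255,385). Next I lower it and approach the mouth.

Call:
move_arm:
  commands:
    - [[-0.8,0,20],[0,0,0],0.2]
    - [[0,0,28],[0,0,0],0.2]
    - [[0,0,20],[0,0,0],0.2]
    - [[0,0,10],[0,0,0],0.2]
    - [[0,10,0],[0,0,0],0.2]
    - [[0,10,0],[0,0,0],0.2]
    - [[0,5,0],[0,0,0],0.2]
    - [[0,0,0],[0,0,0],0.2]

```text
time: 8.62
eef_pos: [0.5468, -0.0309, 0.0629]
orientation: [1.865, 2.527, 0.001]
force: [0.5, 0.1, -2.3]
width: 0.0347
grip_force: 30.0
```

```bash
cat >> h.py <<'E'
def g():
    o=manip.get_obs(); p=np.array(o["eef_pos"]); u=np.array([.9553,.2957]); n=np.array([-.2957,.9553])
    f=np.array(o["force"]); print("t",round(o["time"],2),"xg mm",((p[:2]@u-.5725)*1000).round(1),"lat mm",((p[:2]@n+.1901)*1000).round(2),"z",p[2].round(4),"Fu",(f[:2]@u).round(1),"Fn",(f[:2]@n).round(1),"Fz",f[2].round(1),"w",round(o["width"],4))
E
python3 -c "
from h import *
g();to(.522,-.0374,.0615)"
```

```text
t 8.62 xg mm -59.3 lat mm -1.06 z 0.0629 Fu 0.5 Fn -0.1 Fz -2.3 w 0.0347
t 8.62 p [ 0.5468 -0.0309  0.0629] yaw 17.16 tilt [ 0.001 -0.    -1.   ] shift mm [  1.1 -25.6   1.4] w 0.0347 F [ 0.5  0.1 -2.3]
```

Call:
move_arm:
  commands:
    - [[0.8,0,0],[0,0,0],0.2]
    - [[0,3,0],[0,0,0],0.2]
    - [[0,3,0],[0,0,0],0.2]
    - [[0,3,0],[0,0,0],0.2]
    - [[0,3,0],[0,0,0],0.2]
    - [[0,3,0],[0,0,0],0.2]

```text
time: 9.38
eef_pos: [0.5602, -0.0257, 0.0623]
orientation: [-1.866, -2.528, -0.0]
force: [0.4, 0.5, -1.9]
width: 0.0346
grip_force: 30.0
```

```bash
python3 -c "
from h import *
g()"
```

```text
t 9.38 xg mm -44.9 lat mm -0.08 z 0.0623 Fu 0.5 Fn 0.4 Fz -1.9 w 0.0346
```

It has passed the mouth without force. I continue towards the red part.

Call:
move_arm:
  commands:
    - [[0,4,0],[0,0,0],0.2]
    - [[0,4,0],[0,0,0],0.2]
    - [[0,4,0],[0,0,0],0.2]
    - [[0,4,0],[0,0,0],0.2]
    - [[0,4,0],[0,0,0],0.2]
    - [[0,4,0],[0,0,0],0.2]
    - [[0,2,0],[0,0,0],0.2]
    - [[0,0,0],[0,0,0],0.2]

```text
time: 10.38
eef_pos: [0.585, -0.0181, 0.0623]
orientation: [1.866, 2.528, -0.0]
force: [-0.3, -0.7, -2.2]
width: 0.0344
grip_force: 30.0
```

```bash
python3 -c "
from h import *
g()"
```

```text
t 10.38 xg mm -19.0 lat mm -0.14 z 0.0623 Fu -0.5 Fn -0.6 Fz -2.2 w 0.0344
```

Call:
move_arm:
  commands:
    - [[0,2,0],[0,0,0],0.2]
    - [[0,2,0],[0,0,0],0.2]
    - [[0,2,0],[0,0,0],0.2]
    - [[0,0,0],[0,0,0],0.2]

```text
time: 10.88
eef_pos: [0.5902, -0.0163, 0.0622]
orientation: [-1.865, -2.527, 0.001]
force: [-2.3, -0.0, -0.4]
width: 0.0351
grip_force: 30.0
```

```bash
python3 -c "
from h import *
g()"
```

```text
t 10.88 xg mm -13.5 lat mm -0.0 z 0.0622 Fu -2.2 Fn 0.7 Fz -0.4 w 0.0351
```

Call:
move_arm:
  commands:
    - [[0,2,0],[0,0,0],0.2]
    - [[0,2,0],[0,0,0],0.2]
    - [[0,1,0],[0,0,0],0.2]
    - [[0,0,0],[0,0,0],0.2]

```text
time: 11.38
eef_pos: [0.5915, -0.0157, 0.0615]
orientation: [-1.862, -2.523, 0.01]
force: [-12.9, -2.4, 5.3]
width: 0.0347
grip_force: 30.1
```

```bash
python3 -c "
from h import *
g()"
```

```text
t 11.38 xg mm -12.1 lat mm 0.19 z 0.0615 Fu -13.0 Fn 1.6 Fz 5.3 w 0.0347
```

It stopped at the red part with 13 N, so it is good and goes in the green tray. Drawing it out past the mouth.

Call:
move_arm:
  commands:
    - [[0,-6,0],[0,0,0],0.2]
    - [[0,-10,0],[0,0,0],0.2]
    - [[0,-12,0],[0,0,0],0.2]
    - [[0,-14,0],[0,0,0],0.2]
    - [[0,-15,0],[0,0,0],0.2]
    - [[0,-15,0],[0,0,0],0.2]
    - [[0,-6,0],[0,0,0],0.2]
    - [[0,0,0],[0,0,0],0.2]

```text
time: 12.38
eef_pos: [0.5206, -0.038, 0.0625]
orientation: [1.866, 2.527, 0.0]
force: [0.1, 1.9, -1.4]
width: 0.0348
grip_force: 30.0
```

```bash
python3 - <<'E'
from h import *
g(); to(.45,-.215,.13)
im,d=manip.read_camera("scene"); cv2.imwrite("pics/c4.png",cv2.resize(im[130:260,160:340],None,fx=4,fy=4))
E
```

```text
t 12.38 xg mm -86.4 lat mm -0.15 z 0.0625 Fu 0.7 Fn 1.7 Fz -1.4 w 0.0348
t 12.38 p [ 0.5206 -0.038   0.0625] yaw 17.11 tilt [ 0. -0. -1.] shift mm [-148.4 -119.6  -67.5] w 0.0348 F [ 0.1  1.9 -1.4]
```

View pics/c4.png

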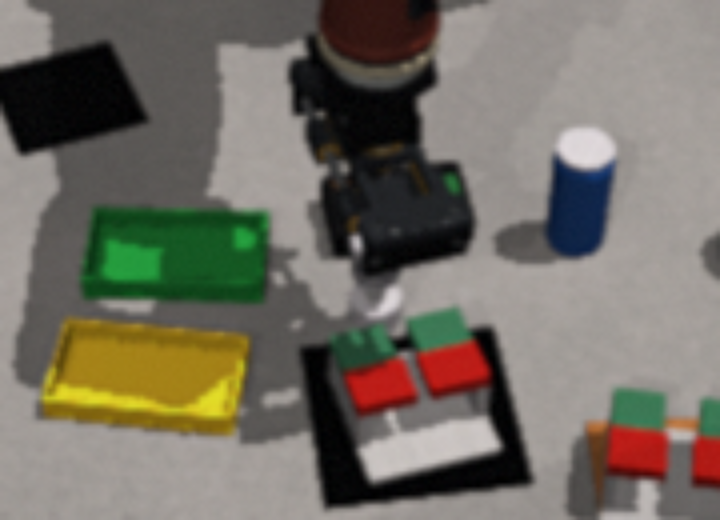

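The crop shows the fitting upright and clear of the mouth at (375,295). Next it goes to the green tray.

Call:
move_arm:
  commands:
    - [[0,0,-25],[0,0,0],0.2]
    - [[0,0,-30],[0,0,0],0.2]
    - [[-16,-13,0],[0,0,0],0.2]
    - [[-30,-27,0],[0,0,0],0.2]
    - [[-32,-29,0],[0,0,0],0.2]
    - [[-30,-27,0],[0,0,0],0.2]
    - [[-18,-17,0],[0,0,0],0.2]
    - [[0,0,0],[0,0,0],0.2]

```text
time: 13.42
eef_pos: [0.4499, -0.1929, 0.1176]
orientation: [1.869, 2.525, -0.0]
force: [0.2, 0.3, -0.3]
width: 0.0346
grip_force: 30.0
```

Call:
move_arm:
  commands:
    - [[0,0,25],[0,0,0],0.2]
    - [[0,0,20],[0,0,0],0.2]
    - [[0,0,12],[0,0,0],0.2]
    - [[0,0,6],[0,0,0],0.2]
    - [[0,0,2],[0,0,0],0.2]
    - [[0,0,0],[0,0,0],0.2]

```text
time: 14.18
eef_pos: [0.4504, -0.1917, 0.0528]
orientation: [1.865, 2.527, 0.0]
force: [-0.9, 0.6, -1.3]
width: 0.0348
grip_force: 30.0
```

```bash
python3 -c "
from h import *
to(.45,-.192,.0494)"
```

```text
t 14.18 p [ 0.4504 -0.1917  0.0528] yaw 17.14 tilt [ 0.001 -0.    -1.   ] shift mm [-0.1 -0.5  3.4] w 0.0348 F [-0.9  0.6 -1.3]
```

Call:
move_arm:
  commands:
    - [[0,0,1.5],[0,0,0],0.2]
    - [[0,0,1.5],[0,0,0],0.2]
    - [[0,0,0.5],[0,0,0],0.2]
    - [[0,0,0],[0,0,0],0.2]

```text
time: 14.68
eef_pos: [0.4502, -0.1918, 0.0494]
orientation: [1.865, 2.527, -0.0]
force: [-1.2, 1.2, 2.8]
width: 0.0347
grip_force: 30.0
```

```bash
python3 -c "
from h import *
to(.45,-.192,.0494)"
```

```text
t 14.68 p [ 0.4502 -0.1918  0.0494] yaw 17.13 tilt [ 0. -0. -1.] shift mm [-0.2 -0.3 -0. ] w 0.0347 F [-1.2  1.2  2.8]
```

Call:
move_arm:
  commands:
    - [[0,0,0],[0,0,0],0.5]
    - [[0,0,0],[0,0,0],0.6]
    - [[0,0,0],[0,0,0],0.8]
    - [[0,0,0],[0,0,0],1]
    - [[0,0,0],[0,0,0],1]
    - [[0,0,0],[0,0,0],1]

```text
time: 15.42
eef_pos: [0.45, -0.1915, 0.0488]
orientation: [1.866, 2.528, -0.0]
force: [0.1, 0.2, -0.3]
width: 0.083
grip_force: 0.0
```

Call:
move_arm:
  commands:
    - [[0,0,-15],[0,0,0],1]
    - [[0,0,-40],[0,0,0],1]
    - [[0,0,-40],[0,0,0],1]
    - [[0,0,-40],[0,0,0],1]
    - [[0,0,0],[0,0,0],1]

```text
time: 16.05
eef_pos: [0.4525, -0.1931, 0.1891]
orientation: [1.86, 2.52, 0.001]
force: [0.6, 0.0, -0.2]
width: 0.0872
grip_force: 0.0
```

```bash
python3 - <<'E'
from h import *
import h
teal(.084)
to(.6135,.3415,.18)
cv2.imwrite("pics/c5.png",cv2.resize(h.im_scene[130:270,160:430],None,fx=2.9,fy=2.9))
E
```

```text
top [133.4 153.5] 52 [0.6121 0.3397]
top [318.4 205.2] 13 [ 0.4533 -0.1864]
scene [202.1 176.4] 25 [ 0.4524 -0.1902]
scene [389.5 218. ] 32 [0.6198 0.3422]
t 16.15 p [ 0.4503 -0.1917  0.1848] yaw 17.13 tilt [ 0.001 -0.001 -1.   ] shift mm [461.5 313.1   4.6] w 0.0868 F [ 0.3  0.3 -0.6]
```

View pics/c5.png

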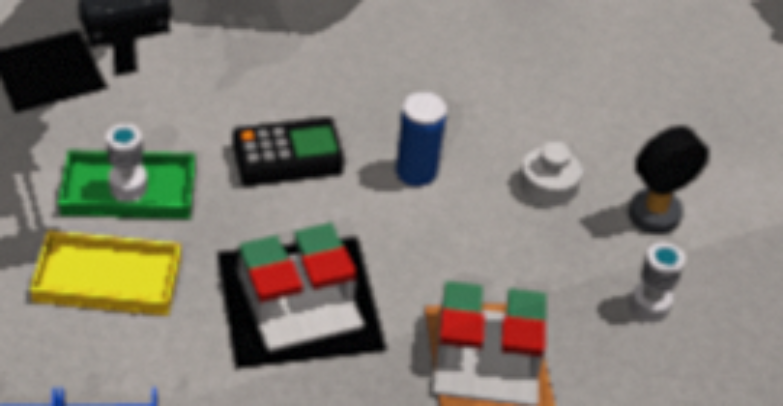

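The crop shows fitting 1 upright in the green tray at (125,165), with all else undisturbed. The second fitting is at about (0.614, 0.343); I'll grip it with the fingers turned so the gripper body clears the dial.

Call:
move_arm:
  commands:
    - [[30,20,0],[0,0,0],1]
    - [[45,31,0],[0,0,0],1]
    - [[45,31,0],[0,0,0],1]
    - [[45,31,0],[0,0,0],1]
    - [[45,31,0],[0,0,0],1]
    - [[45,31,0],[0,0,0],1]
    - [[45,31,0],[0,0,0],1]
    - [[45,31,0],[0,0,0],1]

```text
time: 17.15
eef_pos: [0.5741, 0.2095, 0.1821]
orientation: [-1.865, -2.526, 0.004]
force: [0.1, -0.7, 0.1]
width: 0.0869
grip_force: 0.0
```

Call:
move_arm:
  commands:
    - [[45,31,0],[0,0,0],1]
    - [[45,31,0],[0,0,0],1]
    - [[25,16,0],[0,0,-0.16],1]
    - [[0,0,0],[0,0,-0.16],1]
    - [[0,0,0],[0,0,-0.16],1]
    - [[0,0,0],[0,0,-0.16],1]
    - [[0,0,0],[0,0,-0.16],1]
    - [[0,0,0],[0,0,-0.16],1]

```text
time: 18.15
eef_pos: [0.6144, 0.3404, 0.1816]
orientation: [-0.479, -3.102, 0.003]
force: [0.0, 0.5, 0.5]
width: 0.0871
grip_force: 0.0
```

```bash
python3 -c "
from h import *
to(.6143,.3427,.046)"
```

```text
t 18.15 p [0.6144 0.3404 0.1816] yaw 72.44 tilt [-0.003 -0.001 -1.   ] shift mm [  0.4   2.5 135.6] w 0.0871 F [0.  0.5 0.5]
```

Call:
move_arm:
  commands:
    - [[0,2,15],[0,0,0],1]
    - [[0,0,30],[0,0,0],1]
    - [[0,0,30],[0,0,0],1]
    - [[0,0,25],[0,0,0],1]
    - [[0,0,10],[0,0,0],1]
    - [[0,0,0],[0,0,0],1]

```text
time: 18.9
eef_pos: [0.6151, 0.3424, 0.0721]
orientation: [-0.49, -3.101, 0.002]
force: [0.3, -0.7, -0.2]
width: 0.0869
grip_force: 0.0
```

```bash
python3 -c "
from h import *
to(.6143,.3427,.046)"
```

```text
t 18.9 p [0.6151 0.3424 0.0721] yaw 72.05 tilt [-0.003 -0.001 -1.   ] shift mm [ 0.8  0.1 26.1] w 0.0869 F [ 0.3 -0.7 -0.2]
```

Call:
move_arm:
  commands:
    - [[0.5,0,14],[0,0,0],1]
    - [[0,0,12],[0,0,0],1]
    - [[0,0,0],[0,0,0],0.3]
    - [[0,0,0],[0,0,0],0.2]
    - [[0,0,0],[0,0,0],0.2]
    - [[0,0,0],[0,0,0],0.2]
    - [[0,0,0],[0,0,0],0.2]
    - [[0,0,0],[0,0,0],0.2]

```text
time: 19.9
eef_pos: [0.6157, 0.3429, 0.048]
orientation: [0.488, 3.103, -0.0]
force: [-0.5, -0.7, 1.1]
width: 0.035
grip_force: 19.0
```

Call:
move_arm:
  commands:
    - [[0,0,0],[0,0,0],0.2]
    - [[0,0,0],[0,0,0],0.2]

```text
time: 20.15
eef_pos: [0.6157, 0.3429, 0.0479]
orientation: [0.488, 3.103, -0.0]
force: [0.2, -0.7, 0.9]
width: 0.0346
grip_force: 30.0
```

Call:
move_arm:
  commands:
    - [[0,0,-12],[0,0,0],0.2]
    - [[0,0,-30],[0,0,0],0.2]
    - [[0,0,-35],[0,0,0],0.2]
    - [[0,0,-25],[0,0,0.1],0.2]
    - [[0,0,0],[0,0,0.16],0.2]
    - [[0,0,0],[0,0,0.16],0.2]
    - [[0,0,0],[0,0,0.16],0.2]
    - [[0,0,0],[0,0,0.16],0.2]

```text
time: 21.15
eef_pos: [0.6154, 0.343, 0.1501]
orientation: [-1.584, -2.713, 0.0]
force: [-0.1, -0.2, -2.9]
width: 0.0346
grip_force: 30.0
```

Call:
move_arm:
  commands:
    - [[0,0,0],[0,0,0.16],0.2]
    - [[0,0,0],[0,0,0.06],0.2]
    - [[-20,-12,0],[0,0,0],0.2]
    - [[-40,-24,0],[0,0,0],0.2]
    - [[-45,-27,0],[0,0,0],0.2]
    - [[-45,-27,0],[0,0,0],0.2]
    - [[-45,-27,0],[0,0,0],0.2]
    - [[-45,-27,0],[0,0,0],0.2]

```text
time: 22.15
eef_pos: [0.5482, 0.0697, 0.1505]
orientation: [1.865, 2.527, 0.001]
force: [-0.4, 0.2, -1.9]
width: 0.0342
grip_force: 30.0
```

Call:
move_arm:
  commands:
    - [[-45,-27,0],[0,0,0],0.2]
    - [[-35,-21,0],[0,0,0],0.2]
    - [[-12,-7,0],[0,0,0],0.2]
    - [[0,0,0],[0,0,0],0.2]
    - [[0,0,0],[0,0,0],0.2]

```text
time: 22.78
eef_pos: [0.5235, -0.0319, 0.15]
orientation: [-1.865, -2.528, -0.001]
force: [-0.2, -1.0, -1.9]
width: 0.0343
grip_force: 30.0
```

```bash
python3 -c "
from h import *
g();to(.522,-.0374,.0635)"
```

```text
t 22.77 xg mm -81.8 lat mm 4.85 z 0.15 Fu -0.5 Fn -0.9 Fz -1.9 w 0.0343
t 22.77 p [ 0.5235 -0.0319  0.15  ] yaw 17.18 tilt [ 0.     0.001 -1.   ] shift mm [-4.9 -3.1 86.5] w 0.0343 F [-0.2 -1.  -1.9]
```

Call:
move_arm:
  commands:
    - [[-6,-3,20],[0,0,0],0.2]
    - [[0,0,30],[0,0,0],0.2]
    - [[0,0,26],[0,0,0],0.2]
    - [[0,0,10],[0,0,0],0.2]
    - [[0,10,0],[0,0,0],0.2]
    - [[0,10,0],[0,0,0],0.2]
    - [[0,5,0],[0,0,0],0.2]
    - [[0,0,0],[0,0,0],0.2]

```text
time: 23.78
eef_pos: [0.547, -0.0322, 0.0645]
orientation: [1.865, 2.527, 0.001]
force: [0.1, 0.5, -3.1]
width: 0.0345
grip_force: 30.0
```

```bash
python3 -c "
from h import *
g();to(.522,-.0374,.0635)"
```

```text
t 23.77 xg mm -59.5 lat mm -2.39 z 0.0645 Fu 0.2 Fn 0.4 Fz -3.1 w 0.0345
t 23.77 p [ 0.547  -0.0322  0.0645] yaw 17.15 tilt [ 0.001 -0.    -1.   ] shift mm [  2.4 -25.4   1. ] w 0.0345 F [ 0.1  0.5 -3.1]
```

Call:
move_arm:
  commands:
    - [[1,0,0],[0,0,0],0.2]
    - [[0,3,0],[0,0,0],0.2]
    - [[0,3,0],[0,0,0],0.2]
    - [[0,2,0],[0,0,0],0.2]
    - [[0,2,0],[0,0,0],0.2]
    - [[0,0,0],[0,0,0],0.2]

```text
time: 24.52
eef_pos: [0.5553, -0.0282, 0.0638]
orientation: [-1.866, -2.527, 0.0]
force: [1.0, 0.9, -2.6]
width: 0.0345
grip_force: 30.0
```

```bash
python3 -c "
from h import *
g()"
```

```text
t 24.52 xg mm -50.3 lat mm -1.09 z 0.0638 Fu 1.2 Fn 0.6 Fz -2.6 w 0.0345
```

Call:
move_arm:
  commands:
    - [[0,2,0],[0,0,0],0.2]
    - [[0,2,0],[0,0,0],0.2]
    - [[0,2,0],[0,0,0],0.2]
    - [[0,0,0],[0,0,0],0.2]

```text
time: 25.02
eef_pos: [0.5576, -0.0272, 0.063]
orientation: [-1.862, -2.523, 0.009]
force: [-11.2, -3.0, 3.9]
width: 0.0345
grip_force: 30.2
```

```bash
python3 -c "
from h import *
g()"
```

```text
t 25.02 xg mm -47.9 lat mm -0.75 z 0.063 Fu -11.6 Fn 0.4 Fz 3.9 w 0.0345
```

It stopped at the green mouth with 12 N, 36 mm short of where the first one stopped, so it is oversize and goes in the yellow tray. Drawing it back and lifting.

Call:
move_arm:
  commands:
    - [[0,-5,0],[0,0,0],0.2]
    - [[0,-10,0],[0,0,0],0.2]
    - [[0,-12,0],[0,0,0],0.2]
    - [[0,-12,0],[0,0,0],0.2]
    - [[0,-2,0],[0,0,0],0.2]
    - [[0,0,-25],[0,0,0],0.2]
    - [[0,0,-35],[0,0,0],0.2]
    - [[0,0,0],[0,0,0],0.2]

```text
time: 26.02
eef_pos: [0.5247, -0.0393, 0.1272]
orientation: [1.862, 2.522, 0.005]
force: [0.8, 0.8, -2.5]
width: 0.0344
grip_force: 30.0
```

```bash
python3 -c "
from h import *
g();to(.5735,-.2055,.0515)"
```

```text
t 26.02 xg mm -82.9 lat mm -2.58 z 0.1272 Fu 1.0 Fn 0.5 Fz -2.5 w 0.0344
t 26.02 p [ 0.5247 -0.0393  0.1272] yaw 17.13 tilt [ 0.007 -0.002 -1.   ] shift mm [-172.9   -2.8   76.3] w 0.0344 F [ 0.8  0.8 -2.5]
```

Call:
move_arm:
  commands:
    - [[-20,0,0],[0,0,0],0.2]
    - [[-40,-1,0],[0,0,0],0.2]
    - [[-45,-1,0],[0,0,0],0.2]
    - [[-40,-1,0],[0,0,0],0.2]
    - [[-26,0,0],[0,0,0],0.2]
    - [[0,0,20],[0,0,0],0.2]
    - [[0,0,25],[0,0,0],0.2]
    - [[0,0,0],[0,0,0],0.2]

```text
time: 27.02
eef_pos: [0.5657, -0.2011, 0.0738]
orientation: [-1.86, -2.52, 0.002]
force: [0.1, 1.0, -3.0]
width: 0.0344
grip_force: 30.0
```

```bash
python3 - <<'E'
from h import *
to(.5735,-.2055,.0515)
im,d=manip.read_camera("scene"); cv2.imwrite("pics/c6.png",cv2.resize(im[150:260,140:310],None,fx=4,fy=4))
E
```

```text
t 27.02 p [ 0.5657 -0.2011  0.0738] yaw 17.13 tilt [-0.008  0.004 -1.   ] shift mm [-6.6  6.3 22.2] w 0.0344 F [ 0.1  1.  -3. ]
```

View pics/c6.png

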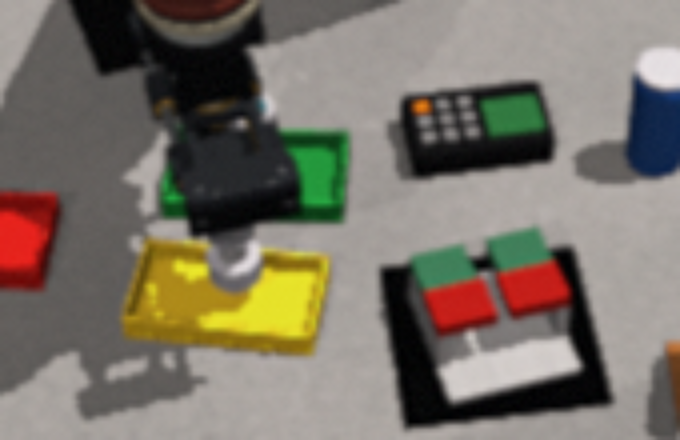

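The crop shows the fitting upright over the yellow tray at (235,260). I centre it and lower it.

Call:
move_arm:
  commands:
    - [[-4,5,0],[0,0,0],0.2]
    - [[0,0,10],[0,0,0],0.2]
    - [[0,0,6],[0,0,0],0.2]
    - [[0,0,2],[0,0,0],0.2]
    - [[0,0,0],[0,0,0],0.2]

```text
time: 27.7
eef_pos: [0.5751, -0.2052, 0.0606]
orientation: [-1.865, -2.527, 0.0]
force: [-0.1, -0.1, -3.6]
width: 0.0342
grip_force: 30.0
```

```bash
python3 -c "
from h import *
to(.5735,-.2055,.0515)"
```

```text
t 27.7 p [ 0.5751 -0.2052  0.0606] yaw 17.14 tilt [-0.  0. -1.] shift mm [ 0.2 -1.6  9.1] w 0.0342 F [-0.1 -0.1 -3.6]
```

Call:
move_arm:
  commands:
    - [[0,0,4],[0,0,0],0.2]
    - [[0,0,2.5],[0,0,0],0.2]
    - [[0,0,1.5],[0,0,0],0.2]
    - [[0,0,0.5],[0,0,0],0.2]
    - [[0,0,0],[0,0,0],0.2]

```text
time: 28.32
eef_pos: [0.5753, -0.2053, 0.0524]
orientation: [1.866, 2.527, -0.0]
force: [-0.0, 0.2, -2.6]
width: 0.0341
grip_force: 30.0
```

```bash
python3 -c "
from h import *
to(.5735,-.2055,.0515)"
```

```text
t 28.32 p [ 0.5753 -0.2053  0.0524] yaw 17.13 tilt [ 0. -0. -1.] shift mm [ 0.4 -1.8  0.9] w 0.0341 F [-0.   0.2 -2.6]
```

Call:
move_arm:
  commands:
    - [[0,0,1],[0,0,0],0.2]
    - [[0,0,1],[0,0,0],0.2]
    - [[0,0,0],[0,0,0],0.2]
    - [[0,0,0],[0,0,0],0.2]

```text
time: 28.82
eef_pos: [0.5759, -0.2058, 0.0519]
orientation: [1.865, 2.526, -0.0]
force: [-2.5, 0.1, 6.0]
width: 0.0344
grip_force: 30.0
```

Contact with the floor, so I release and retreat.

Call:
move_arm:
  commands:
    - [[0,0,0],[0,0,0],0.5]
    - [[0,0,0],[0,0,0],0.6]
    - [[0,0,0],[0,0,0],0.8]
    - [[0,0,0],[0,0,0],1]
    - [[0,0,0],[0,0,0],1]
    - [[0,0,0],[0,0,0],1]

```text
time: 29.58
eef_pos: [0.5753, -0.2053, 0.0503]
orientation: [-1.866, -2.527, 0.0]
force: [0.1, 1.0, 0.1]
width: 0.0825
grip_force: 0.0
```

Call:
move_arm:
  commands:
    - [[0,0,-15],[0,0,0],1]
    - [[0,0,-40],[0,0,0],1]
    - [[0,0,-40],[0,0,0],1]
    - [[0,0,-40],[0,0,0],1]
    - [[30,-10,0],[0,0,0],1]
    - [[40,-20,0],[0,0,0],1]
    - [[20,-10,0],[0,0,0],1]
    - [[0,0,0],[0,0,0],1]

```text
time: 30.58
eef_pos: [0.5104, -0.1303, 0.1867]
orientation: [1.863, 2.527, 0.001]
force: [0.4, 0.0, -0.2]
width: 0.0868
grip_force: 0.0
```

```bash
python3 - <<'E'
from h import *
import h
teal(.084)
to(0.5,0,.2)
cv2.imwrite("pics/c7.png",cv2.resize(h.im_scene[130:270,140:430],None,fx=2.7,fy=2.7))
E
```

```text
scene [202.  176.5] 26 [ 0.4526 -0.1905]
scene [195.1 207.2] 31 [ 0.5764 -0.2029]
t 30.68 p [ 0.5114 -0.1316  0.1865] yaw 17.14 tilt [ 0.002 -0.001 -1.   ] shift mm [129.1  27.9 -13.7] w 0.0868 F [-0.  -0.5 -0.7]
```

View pics/c7.png

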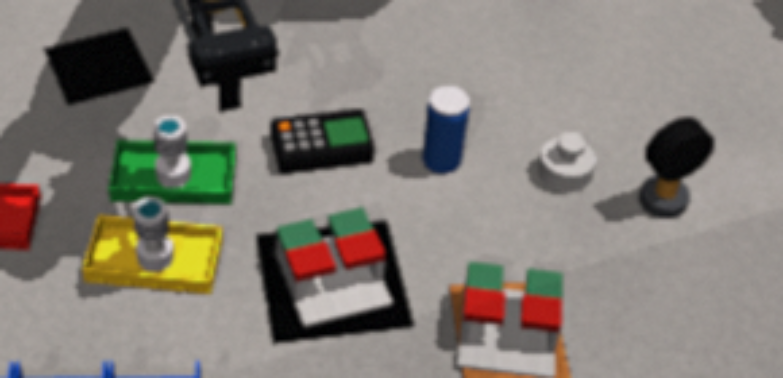

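The picture shows both fittings upright, in the green tray at (172,155) and in the yellow tray at (152,235). The bystanders are untouched and the arm is clear.

```bash
python3 -c "
from station import manip
print(manip.job_done())"
```

```text
the job is handed in; nothing more can be done
None
```

The job is handed in: the fitting that stood nearer the gauge stopped at the red part (good) and stands in the green tray; the other stopped at the green mouth (oversize) and stands in the yellow tray; nothing else was disturbed.

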